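# Wind the flask mixer's timer and hold a flask pressed in its sprung ring

### The arm

A 6-joint arm with a two-finger parallel gripper is mounted at the origin on the work surface. World frame = base frame: x ahead of the robot, y to its left, z up, the work surface at z = 0. Lengths are in m, angles in degrees, forces in N, time in s.
With the tool pointing down it reaches from about 0.375 to 0.975 m from the base axis. Payload 3.8 kg.
Tool frame: the origin (TCP) lies between the finger pads, 19 mm behind the fingertips; this is the grasp point; z points along the fingers, y is the line along which they close (so a half turn about z gives the same grasp; the last joint's range is limited). The gripper opens to 85 mm and grips with 20 to 120 N. Pads are 22 mm wide; open, the fingers measure 114 mm over their backs; the gripper's body (76 mm by 85 mm) begins 54 mm behind the grasp point. The pads swing forward as they close: fully open they stand 13 mm farther back than shut.
Start: joints at [-73.906, 15.12, 91.902, -0, 72.978, -2.114], TCP at [0.211, -0.641, 0.25] pointing down, gripper open.
Joint ranges: [-150.88, 150.88], [-54.13, 125.18], [17.81, 147.31], [-75.09, 255.09], [0, 152.58], [-146.25, 146.25]. Speed limits (degrees/s): [147.25, 147.25, 180, 180, 180, 180].

### API

Orientations are given as a 3x3 rotation matrix whose columns are the frame's x, y, z axes.
In Python, from rig import sense, optics, ticket gives the robot as it stands. The module is installed in compiled form; this text tells all that it offers.
- The arm moves only by the tool jog_arm, never from a script. Its argument "deltas" is a list of rows, each an object of numbers: "dx", "dy", "dz": the shift along the world's x, y, z as a fraction of full scale; "rx", "ry", "rz": the turn, a rotation vector about the world's x, y, z as a fraction of full scale; "gripper": the finger opening in mm, from 0 to 85.4. A call has 1 to 20 rows; each row shifts and turns the commanded pose from where the row before left it; what a row does not reach is not made up. Full scale, the value 1, is 0.25 m for a shift and 0.1 rad for a turn. A row lasts 1/10 s, in which the tool goes at most 50 mm and 8.59 degrees, less where a joint would pass 70% of its speed; a pose out of reach is approached as far as the arm can. A call with a number of a shift or a turn outside -1 to 1 is refused whole. A call with a gripper value outside its range is refused whole. The fingers move at their own pace and stop on an object; the grip force is fixed at half the most. Time passes only in rows, so rows that do not move let the fingers close. It gives the time, the measured TCP pose, the force, the opening and the grip force at its end, in the units of the state.
- sense(): the state, without advancing time (a new reading comes with each control period).
- optics.camera(name): name is "scene" or "top"; returns a dict with "image" (420x560x3 uint8, red, green, blue), "camera_matrix" (3x3 intrinsics, pixels), "extrinsics" (4x4, takes a point from world to camera coordinates). Camera axes: x right, y up, looking along -z (the intrinsics and any distortion apply to the point x, -y, -z); pixel columns grow to the right and rows downward; lengths in m; the calibration is good to about 2 mm. A picture is of the moment at which its call begins. There is no depth.
- ticket.close_job(): hands the job in; it is judged then, once.
The state is a dict: "t": time; "qpos": joint angles; "qd": joint speeds; "tau": joint torques, N m; "tool_pos": TCP position; "tcp_rot": TCP orientation; "wrist_force": force on the tool from outside, world axes, zero at the start; "torque": the same for the moment, N m; "grip_width": opening from 0.0 (shut) to 1.0 (fully open); "grip_force": force on a finger pad.
Only numpy, scipy, OpenCV 4.12 (cv2) and the standard library are available. Lean on these libraries where they do the work, as an engineer would, in place of code of your own. Each camera call takes 0.05 s, during which the arm holds its last target. There are 200 camera calls.

### The job

Start the flask mixer: wind its timer key clockwise, in as many partial turns as it takes, until it comes up against its stop. Then take the small round-bottomed flask by its neck out of the cork ring, set it upright in the mixer's sprung ring cradle and push it down firmly, but without ramming the glass, so that the cradle sinks most of its travel. Finish while still gripping the neck and holding the cradle pressed down, with the timer still wound and everything else on the bench left where it stood.

Things in the scene. Friction and masses are not known exactly. Their poses are not given: they have to be found in the camera images.
- mixer: white flask mixer with a teal band, 240 mm (its x) by 150 mm (its y), fixed. Origin: centre of its underside. Its -x half is a low front deck (top 76 mm above the bench) with the timer key, on an upright axis 66 mm from the origin; its +x half is 92 mm tall and carries the cradle. The motor is not simulated: nothing shakes
- timer (a joint): angle of the clockwork timer key, rad: 0 = unwound, grows as it is turned clockwise seen from above, hard stop at 2.8 (within 0.25 of it counts as wound). Starts between 0 and 0.5. Turning takes about 0.1 N m; friction keeps the key where it is let go (it runs down too slowly to see)
- timer_grip (a point): point on the key's axis 104 mm above the bench, for the TCP when gripping. The key is a black upright wing 42 mm long, 10 mm thick, 83 to 113 mm above the bench, on a disc 40 mm across (top at 84 mm). This frame turns with the key: x along the wing, z up; a white line marks the wing's -x end. At joint 0 it is parallel to the mixer's frame
- cradle (a joint): how far the sprung ring cradle is pressed straight down, m: 0 = up, 0.010 = on its bottom stop. The spring needs about 5 N to start and 14 N at the bottom, so a flask's own weight does not sink it; most of its travel means more than 0.006
- cradle_rim (a point): centre of the cradle's mouth at rim height (130 mm above the bench when up), 62 mm towards +x from the mixer's origin; sinks with the cradle. The cradle is a black rubber ring 74 mm outside, 52 mm inside, 19 mm deep inside. Seated in it, the small flask's underside is about 13 mm below this point
- flask: the small round-bottomed flask: amber glass, spherical body 64 mm across, straight neck 26 mm across from 67 to 109 mm above its underside, lip 32 mm across, black stopper to 132 mm; about 0.18 kg. Origin: underside of the sphere, z up along the neck. Starts standing in the small cork ring, underside 16 mm above the bench
- cork_ring: small loose cork ring, 90 mm outside, 44 mm inside, 25 mm tall, in which the small flask starts. Origin: centre of its underside
- flask_large: bystander: stoppered amber round-bottomed flask, body 86 mm across, 144 mm tall, in its own larger cork ring (110 mm across, 30 mm tall). Origin: underside of the flask
- conical_flask: bystander: stoppered amber conical flask, flat foot 80 mm across, 135 mm tall. Origin: centre of its underside
- bucket_lid_a: bystander: amber plastic domed centrifuge bucket lid, 62 mm across, 45 mm tall. Origin: centre of its underside
- bucket_lid_b: bystander: a second bucket lid, the same
- bucket_lid_c: bystander: a third bucket lid, the same
- kit_carton: bystander: white and blue carton 75 x 130 x 60 mm. Origin: centre of its underside

How it is judged (in metres and radians):
On the way, in this order (a step that is already met when the one before it is completed fails the run):
1. the timer key is wound up to its stop, within 0.25 rad (value of joint timer above 2.55 rad and value of joint cradle below 0.003 m and horizontal distance between flask and cork_ring below 0.03 m), for 0.2 s.
2. the small flask, held by the hand, stands upright in the cradle (horizontal distance between flask and cradle_rim below 0.006 m and angle between flask's own z axis and vertical below 0.2 rad and z of flask in the frame of cradle_rim below -0.009 m and contact force between flask and mixer above 0.5 N and contact force between the fingers and flask above 2 N and z of the grasp point in the frame of flask between 0.06 and 0.14 m), for 0.1 s.
At the end, for the whole second after the job is handed in: The small flask, gripped by its neck, upright within 0.2 rad and centred within 6 mm, is seated in the cradle and holds it over 6 mm down (over 5 N); the robot itself touches no part of the mixer, the timer is within 0.3 rad of its stop (value of joint cradle above 0.006 m and horizontal distance between flask and cradle_rim below 0.006 m and angle between flask's own z axis and vertical below 0.2 rad and z of flask in the frame of cradle_rim below -0.009 m and contact force between flask and mixer above 5 N and contact force between the fingers and flask above 2 N and z of the grasp point in the frame of flask between 0.06 and 0.14 m and contact force between each of the arm, the fingers and mixer below 1 N and value of joint timer above 2.5 rad); the arm keeps its last pose, push and grip.
It fails at once if the flask is rammed into the mixer (over 40 N) (contact force between flask and mixer above 40 N).
It fails at once if a bystander is moved more than 30 mm or tipped over (distance of any of flask_large, conical_flask, bucket_lid_a, bucket_lid_b, bucket_lid_c, kit_carton from where it was at the start of the episode above 0.03 m or angle between any of flask_large, conical_flask, bucket_lid_a, bucket_lid_b, bucket_lid_c, kit_carton's own z axis and vertical above 0.5 rad).
It also fails if it takes over 69 s, if anything falls off the work surface, if the arm or the gripper's body presses on something with over 40 N, if the wrist force passes 120 N, or if a joint passes its speed limit or range.

## Working session

There is one attempt and no reset: what is moved stays moved. The work goes in short steps, Python scripts to look and compute and a tool call to move; the robot and the scene stay as the last step left them, time stands still between calls to the robot, and variables do not carry over. Pictures are saved under pics/ and viewed, at most 10 in all, crops included, and the job is handed in when it is done.

Besides the shell and the picture viewer there is one more tool, called by a JSON object that holds its "api" and its "payload". jog_arm: Moves the arm, as the interface text tells. Its arguments: {"type":"object","properties":{"deltas":{"type":"array"}},"required":["deltas"]}

```bash
mkdir -p pics; python3 - <<'E'
from rig import sense, optics
import cv2, numpy as np
for n in("scene","top"):
    c=optics.camera(n); cv2.imwrite(f"pics/{n}0.png",cv2.resize(c["image"][:,:,::-1],(800,600),interpolation=cv2.INTER_CUBIC)); cv2.imwrite(f"pics/{n}raw.png",c["image"][:,:,::-1])
    np.savez(n,K=c["camera_matrix"],E=c["extrinsics"]); print(n,c["camera_matrix"].round(1).tolist(),c["extrinsics"].round(3).tolist(),[k for k in c])
s=sense();print(s)
E
```

```text
scene [[436.4, 0.0, 280.4], [0.0, 436.4, 207.1], [0.0, 0.0, 1.0]] [[-0.671, 0.741, -0.021, 0.38], [-0.507, -0.438, 0.742, 0.235], [0.541, 0.509, 0.67, -1.624], [0.0, 0.0, 0.0, 1.0]] ['image', 'camera_matrix', 'extrinsics']
top [[417.6, 0.0, 276.4], [0.0, 417.6, 205.2], [0.0, 0.0, 1.0]] [[-0.023, -0.999, -0.025, 0.075], [0.992, -0.026, 0.126, -0.62], [-0.127, -0.022, 0.992, -1.14], [0.0, 0.0, 0.0, 1.0]] ['image', 'camera_matrix', 'extrinsics']
{'t': 0.1, 'qpos': array([-7.39042826e+01,  1.51666701e+01,  9.19745654e+01, -1.52285451e-03,
        7.29793712e+01, -2.11279026e+00]), 'qd': array([ 0.02303859, -0.08767677, -0.10583744,  0.00798362, -0.01340357,
        0.01591749]), 'tau': array([-2.06229702e-04, -5.16706288e+01, -3.68591845e+01, -3.42349961e-05,
        6.37778838e-03, -5.34720334e-05]), 'tool_pos': array([ 0.21074936, -0.64058038,  0.2487543 ]), 'tcp_rot': array([[ 9.49923240e-01,  3.12482750e-01, -6.08009392e-04],
       [ 3.12483337e-01, -9.49921103e-01,  2.01541975e-03],
       [ 5.22229524e-05, -2.10448686e-03, -9.99997784e-01]]), 'wrist_force': array([ 0.6861987 , -0.08975916, -0.06518464]), 'torque': array([ 0.00121745,  0.02515522, -0.01979757]), 'grip_force': 0.0, 'grip_width': 1.0006787354310775}
```

View pics/scene0.png

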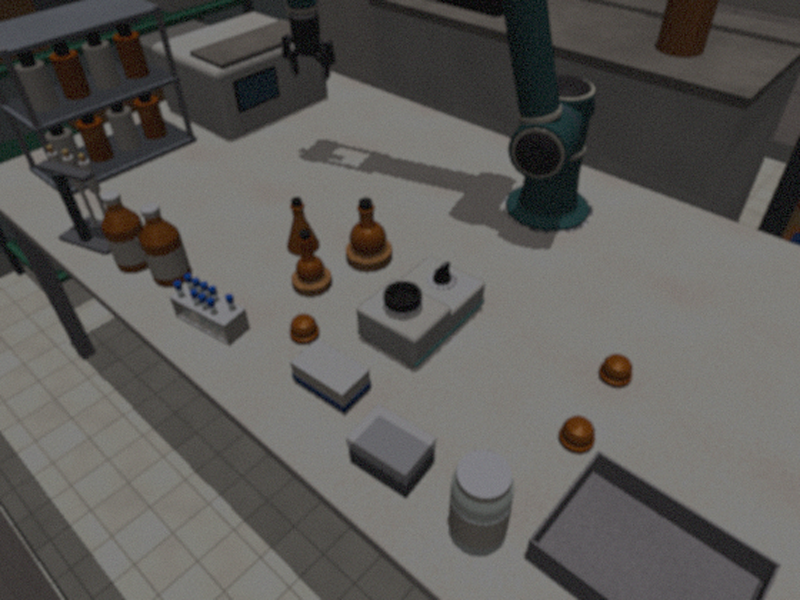

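View pics/top0.png

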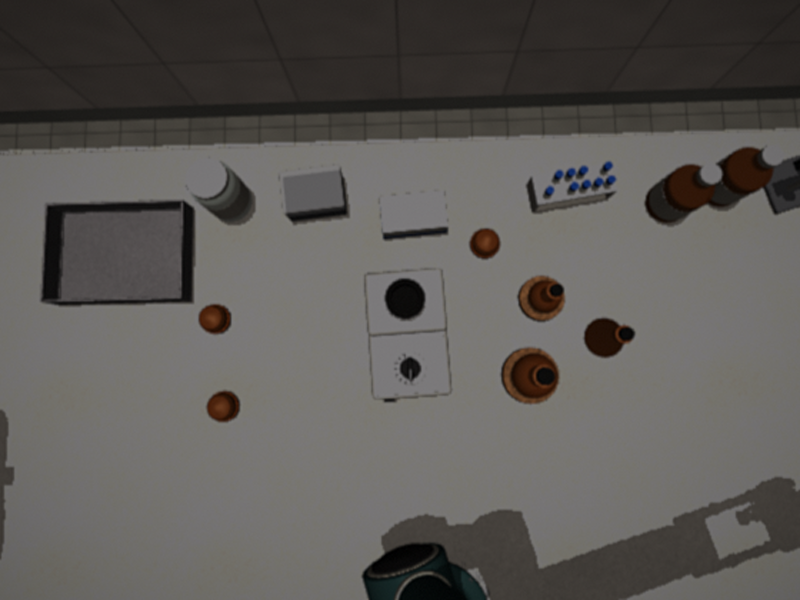

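The scene view shows the small flask at (311,265) and the mixer with its cradle at (403,300) and key at (444,272). In the top view the ring is at (541,298), its stopper at (557,290), the cradle at (405,298) and the key at (410,369). I'll enlarge both.

```bash
python3 - <<'E'
import cv2
a=cv2.imread("pics/topraw.png")[175:295,250:450]; cv2.imwrite("pics/topc.png",cv2.convertScaleAbs(cv2.resize(a,(800,480),interpolation=cv2.INTER_CUBIC),alpha=1.6))
a=cv2.imread("pics/sceneraw.png")[135:255,195:345]; cv2.imwrite("pics/scenec.png",cv2.convertScaleAbs(cv2.resize(a,(750,600),interpolation=cv2.INTER_CUBIC),alpha=1.4))
E
```

```text
(no output)
```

View pics/topc.png

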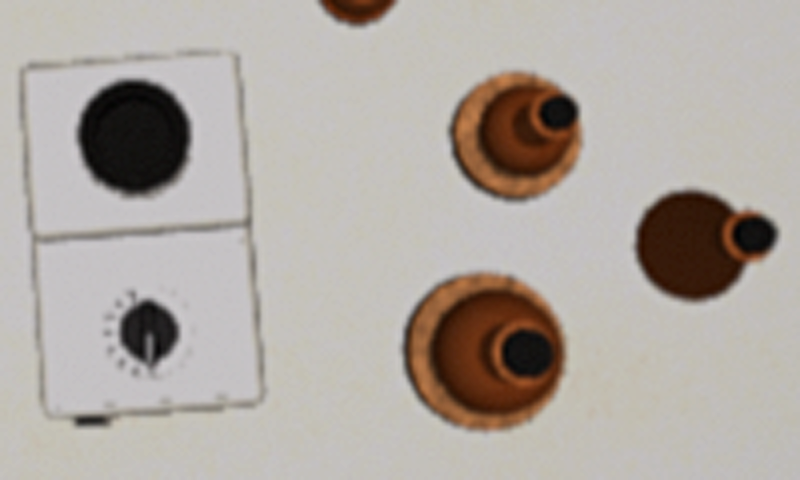

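View pics/scenec.png

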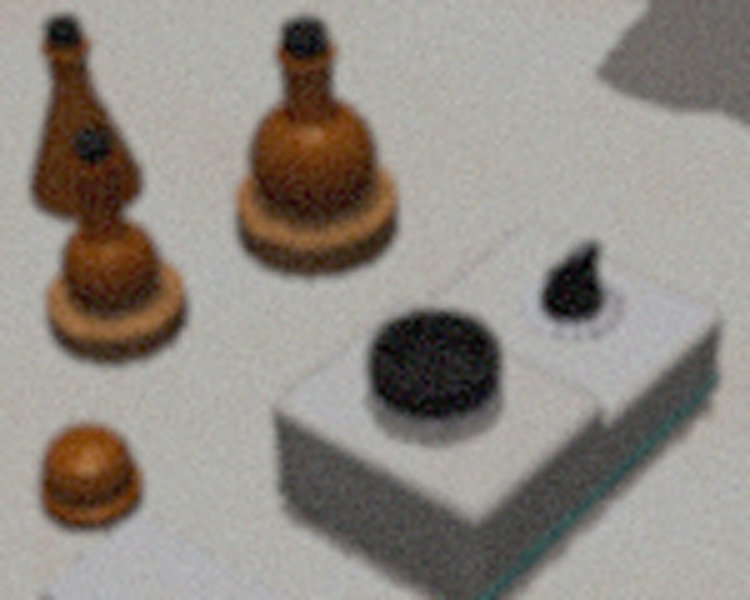

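Top crop: small flask's stopper (559,111), cork ring (516,135), cradle rim (135,137), key disc (149,331), white line end (151,362), step edge from (37,238) to (249,220). Scene crop: stopper top (93,138), cork ring top ~(117,298), cradle rim (435,354), key disc ~(572,299).

```bash
cat > h.py <<'E'
import numpy as np
from scipy.optimize import least_squares
C={n:np.load(n+".npz") for n in("scene","top")}
def px(n,u,v): return np.array([(250 if n=="top" else 195)+(u+.5)/(4 if n=="top" else 5)-.5,(175 if n=="top" else 135)+(v+.5)/(4 if n=="top" else 5)-.5])
def proj(n,p):
    c=C[n]["E"][:3,:3]@p+C[n]["E"][:3,3]; q=C[n]["K"]@(c*[1,-1,-1]); return q[:2]/q[2]
def tri(t,s):
    f=lambda p:np.r_[proj("top",p)-px("top",*t),proj("scene",p)-px("scene",*s)]
    r=least_squares(f,[.5,0,.1]); return r.x.round(4),r.fun.round(2)
def atz(n,uv,z):
    return least_squares(lambda p:proj(n,np.r_[p,z])-px(n,*uv),[.5,0]).x.round(4)
E
python3 - <<'E'
from h import *
print("stopper .148",tri((559,111),(93,138)),atz("top",(559,111),.148),atz("scene",(93,138),.148))
print("cork .025",tri((516,135),(117,298)),atz("top",(516,135),.025),atz("scene",(117,298),.025))
print("rim .13",tri((135,137),(435,354)),atz("top",(135,137),.13),atz("scene",(435,354),.13))
print("disc .084",tri((149,331),(572,299)),atz("top",(149,331),.084),atz("scene",(572,299),.084))
for uv,z in [((21,65),.092),((238,51),.092),((37,238),.092),((249,220),.092),((45,415),.076),((264,401),.076)]: print(uv,atz("top",uv,z))
print("wing",atz("top",(151,362),.113),atz("top",(149,299),.113))
print("large",atz("top",(527,353),.16),"con",atz("top",(755,235),.135), atz("top",(691,245),.0))
E
```

```text
stopper .148 (array([ 0.6078, -0.2313,  0.1442]), array([-0.03,  0.03, -0.05, -0.01])) [ 0.6074 -0.2304] [ 0.6109 -0.2268]
cork .025 (array([ 0.6076, -0.2315,  0.0173]), array([ 0.02, -0.02,  0.04,  0.01])) [ 0.6067 -0.2297] [ 0.6132 -0.2241]
rim .13 (array([0.6006, 0.0402, 0.1233]), array([ 0.04, -0.04,  0.06,  0.  ])) [0.5998 0.0402] [0.6062 0.0451]
disc .084 (array([0.4743, 0.0344, 0.0784]), array([-0.02,  0.02, -0.03, -0.  ])) [0.4743 0.0344] [0.4795 0.0386]
(21, 65) [0.6554 0.1166]
(238, 51) [ 0.6611 -0.0307]
(37, 238) [0.5378 0.1077]
(249, 220) [ 0.5464 -0.0344]
(45, 415) [0.4201 0.1055]
(264, 401) [ 0.4262 -0.0413]
wing [0.4543 0.0336] [0.495  0.0338]
large [ 0.4554 -0.1992] con [ 0.5262 -0.3532] [ 0.527  -0.3558]
```

{"api": "jog_arm", "payload": {"deltas": [{"dx":0.036,"dy":0.093,"rz":1,"gripper":85},{"dx":0.036,"dy":0.093,"rz":1},{"dx":0.036,"dy":0.093,"rz":1},{"dx":0.036,"dy":0.093,"rz":1},{"dx":0.036,"dy":0.093,"rz":1},{"dx":0.036,"dy":0.093,"rz":1},{"dx":0.036,"dy":0.093,"rz":1},{"dx":0.036,"dy":0.093,"rz":1},{"dx":0.036,"dy":0.093,"rz":1},{"dx":0.036,"dy":0.093,"rz":1},{"dx":0.036,"dy":0.093,"rz":1},{"dx":0.036,"dy":0.093,"rz":1},{"dx":0.036,"dy":0.093,"rz":1},{"dx":0.036,"dy":0.093,"rz":1},{"dx":0.036,"dy":0.093,"rz":1},{"dx":0.036,"dy":0.093,"rz":1},{"dx":0.036,"dy":0.093,"rz":1},{"dx":0.036,"dy":0.093,"rz":1},{"dx":0.036,"dy":0.093,"rz":1},{"dx":0.036,"dy":0.093,"rz":1}]}}

```text
$.deltas[0]: bad value
```

{"api": "jog_arm", "payload": {"deltas": [{"dx":0.036,"dy":0.093,"dz":0,"rx":0,"ry":0,"rz":1.0,"gripper":85}]}}

```text
t: 0.2
tool_pos: [0.2189, -0.6192, 0.2489]
tcp_rot: [[0.914, 0.406, -0.001], [0.406, -0.914, -0.0], [-0.001, -0.0, -1.0]]
wrist_force: [0.4, 0.4, 0.2]
grip_width: 0.998
grip_force: 0.0
```

{"api": "jog_arm", "payload": {"deltas": [{"dx":0.036,"dy":0.093,"dz":0,"rx":0,"ry":0,"rz":1,"gripper":85},{"dx":0.036,"dy":0.093,"dz":0,"rx":0,"ry":0,"rz":1,"gripper":85},{"dx":0.036,"dy":0.093,"dz":0,"rx":0,"ry":0,"rz":1,"gripper":85},{"dx":0.036,"dy":0.093,"dz":0,"rx":0,"ry":0,"rz":1,"gripper":85},{"dx":0.036,"dy":0.093,"dz":0,"rx":0,"ry":0,"rz":1,"gripper":85},{"dx":0.036,"dy":0.093,"dz":0,"rx":0,"ry":0,"rz":1,"gripper":85},{"dx":0.036,"dy":0.093,"dz":0,"rx":0,"ry":0,"rz":1,"gripper":85},{"dx":0.036,"dy":0.093,"dz":0,"rx":0,"ry":0,"rz":1,"gripper":85},{"dx":0.036,"dy":0.093,"dz":0,"rx":0,"ry":0,"rz":1,"gripper":85},{"dx":0.036,"dy":0.093,"dz":0,"rx":0,"ry":0,"rz":1,"gripper":85},{"dx":0.036,"dy":0.093,"dz":0,"rx":0,"ry":0,"rz":1,"gripper":85},{"dx":0.036,"dy":0.093,"dz":0,"rx":0,"ry":0,"rz":1,"gripper":85},{"dx":0.036,"dy":0.093,"dz":0,"rx":0,"ry":0,"rz":1,"gripper":85},{"dx":0.036,"dy":0.093,"dz":0,"rx":0,"ry":0,"rz":1,"gripper":85},{"dx":0.036,"dy":0.093,"dz":0,"rx":0,"ry":0,"rz":1,"gripper":85},{"dx":0.036,"dy":0.093,"dz":0,"rx":0,"ry":0,"rz":1,"gripper":85},{"dx":0.036,"dy":0.093,"dz":0,"rx":0,"ry":0,"rz":1,"gripper":85},{"dx":0.036,"dy":0.093,"dz":0,"rx":0,"ry":0,"rz":1,"gripper":85},{"dx":0.036,"dy":0.093,"dz":0,"rx":0,"ry":0,"rz":1,"gripper":85},{"dx":0.036,"dy":0.093,"dz":0,"rx":0,"ry":0,"rz":1,"gripper":85}]}}

```text
t: 2.2
tool_pos: [0.3998, -0.1518, 0.2496]
tcp_rot: [[-0.752, 0.659, -0.001], [0.659, 0.752, 0.0], [0.001, -0.0, -1.0]]
wrist_force: [0.1, -1.1, 0.2]
grip_width: 0.996
grip_force: 0.0
```

{"api": "jog_arm", "payload": {"deltas": [{"dx":0.0373,"dy":0.0937,"dz":0,"rx":0,"ry":0,"rz":1,"gripper":60},{"dx":0.0373,"dy":0.0937,"dz":0,"rx":0,"ry":0,"rz":1,"gripper":60},{"dx":0.0373,"dy":0.0937,"dz":0,"rx":0,"ry":0,"rz":1,"gripper":60},{"dx":0.0373,"dy":0.0937,"dz":0,"rx":0,"ry":0,"rz":1,"gripper":60},{"dx":0.0373,"dy":0.0937,"dz":-0.1,"rx":0,"ry":0,"rz":1,"gripper":60},{"dx":0.0373,"dy":0.0937,"dz":-0.1,"rx":0,"ry":0,"rz":1,"gripper":60},{"dx":0.0373,"dy":0.0937,"dz":-0.1,"rx":0,"ry":0,"rz":1,"gripper":60},{"dx":0.0373,"dy":0.0937,"dz":-0.1,"rx":0,"ry":0,"rz":0.24,"gripper":60},{"dx":0,"dy":0,"dz":0,"rx":0,"ry":0,"rz":0,"gripper":60},{"dx":0,"dy":0,"dz":0,"rx":0,"ry":0,"rz":0,"gripper":60}]}}

```text
t: 3.2
tool_pos: [0.4737, 0.0347, 0.1491]
tcp_rot: [[-1.0, -0.001, -0.003], [-0.001, 1.0, -0.0], [0.003, -0.0, -1.0]]
wrist_force: [0.1, -0.5, -0.4]
grip_width: 0.699
grip_force: 0.0
```

```bash
python3 - <<'E'
from rig import sense, optics
import cv2, numpy as np
t=optics.camera("top")["image"][175:295,250:350,::-1]; s=optics.camera("scene")["image"][100:220,245:345,::-1]
cv2.imwrite("pics/key1.png",cv2.convertScaleAbs(np.hstack([cv2.resize(a,(400,480),interpolation=cv2.INTER_CUBIC) for a in(t,s)]),alpha=1.6)); print(sense()["tool_pos"])
from h import *
print(proj("top",np.array([.4745,.0345,.131])), proj("top",sense()["tool_pos"]), proj("scene",sense()["tool_pos"]))
E
```

```text
[0.4748833  0.0339567  0.15078231]
[286.8092315  257.27873755] [287.01685231 257.10231713] [309.30787504 175.15086684]
```

View pics/key1.png

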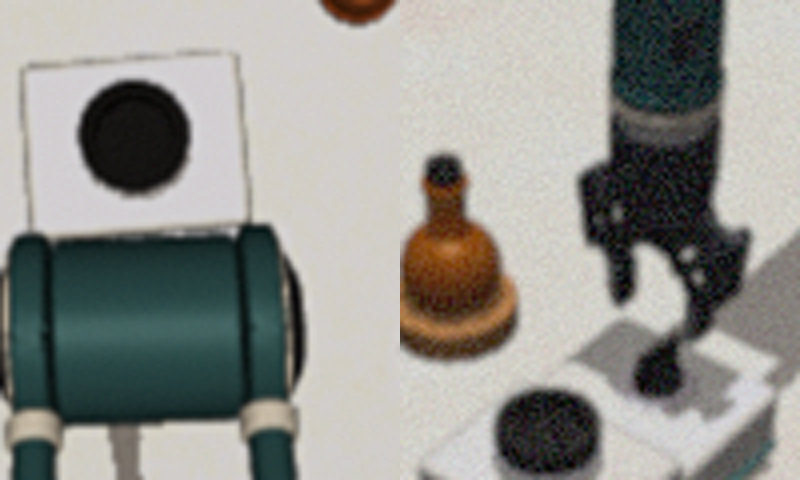

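The scene camera shows the open fingertips straddling the wing (tip midpoint at about (660,315) in the crop), so I'll descend and close.

{"api": "jog_arm", "payload": {"deltas": [{"dx":0,"dy":0,"dz":-0.06,"rx":0,"ry":0,"rz":0,"gripper":50},{"dx":0,"dy":0,"dz":-0.06,"rx":0,"ry":0,"rz":0,"gripper":40},{"dx":0,"dy":0,"dz":-0.06,"rx":0,"ry":0,"rz":0,"gripper":30},{"dx":0,"dy":0,"dz":0,"rx":0,"ry":0,"rz":0,"gripper":0},{"dx":0,"dy":0,"dz":0,"rx":0,"ry":0,"rz":0,"gripper":0},{"dx":0,"dy":0,"dz":0,"rx":0,"ry":0,"rz":0,"gripper":0},{"dx":0,"dy":0,"dz":0,"rx":0,"ry":0,"rz":0,"gripper":0},{"dx":0,"dy":0,"dz":0,"rx":0,"ry":0,"rz":0,"gripper":0}]}}

```text
t: 4.1
tool_pos: [0.4741, 0.0342, 0.1053]
tcp_rot: [[-1.0, -0.0, -0.001], [-0.0, 1.0, -0.0], [0.001, -0.0, -1.0]]
wrist_force: [-3.3, -1.1, -1.5]
grip_width: 0.111
grip_force: 61.1
```

```bash
python3 - <<'E'
from rig import sense
s=sense();print({k:s[k] for k in("tool_pos","wrist_force","torque","grip_force","grip_width")})
E
```

```text
{'tool_pos': array([0.47413578, 0.03418708, 0.10529118]), 'wrist_force': array([-3.32832475, -1.10606533, -1.49356113]), 'torque': array([-0.21170484,  0.4874385 , -0.05129204]), 'grip_force': 61.07192873954773, 'grip_width': 0.1108406905488752}
```

{"api": "jog_arm", "payload": {"deltas": [{"dx":0,"dy":0,"dz":0,"rx":0,"ry":0,"rz":-0.8,"gripper":0},{"dx":0,"dy":0,"dz":0,"rx":0,"ry":0,"rz":-0.8,"gripper":0},{"dx":0,"dy":0,"dz":0,"rx":0,"ry":0,"rz":-0.8,"gripper":0},{"dx":0,"dy":0,"dz":0,"rx":0,"ry":0,"rz":-0.8,"gripper":0},{"dx":0,"dy":0,"dz":0,"rx":0,"ry":0,"rz":-0.8,"gripper":0},{"dx":0,"dy":0,"dz":0,"rx":0,"ry":0,"rz":-0.8,"gripper":0},{"dx":0,"dy":0,"dz":0,"rx":0,"ry":0,"rz":-0.8,"gripper":0},{"dx":0,"dy":0,"dz":0,"rx":0,"ry":0,"rz":-0.8,"gripper":0},{"dx":0,"dy":0,"dz":0,"rx":0,"ry":0,"rz":-0.8,"gripper":0},{"dx":0,"dy":0,"dz":0,"rx":0,"ry":0,"rz":-0.8,"gripper":0}]}}

```text
t: 5.1
tool_pos: [0.474, 0.0341, 0.1053]
tcp_rot: [[-0.695, 0.719, -0.001], [0.719, 0.695, -0.001], [0.0, -0.001, -1.0]]
wrist_force: [-2.6, -1.5, -1.6]
grip_width: 0.106
grip_force: 61.3
```

```bash
python3 - <<'E'
from rig import sense
s=sense();print({k:s[k] for k in("tool_pos","wrist_force","torque","grip_force","grip_width")})
E
```

```text
{'tool_pos': array([0.47401015, 0.03413309, 0.10526677]), 'wrist_force': array([-2.55316363, -1.47469586, -1.61824115]), 'torque': array([-0.19106503,  0.63763769,  0.04949677]), 'grip_force': 61.26565217971802, 'grip_width': 0.10557734297350056}
```

{"api": "jog_arm", "payload": {"deltas": [{"dx":0,"dy":0,"dz":0,"rx":0,"ry":0,"rz":-0.8,"gripper":0},{"dx":0,"dy":0,"dz":0,"rx":0,"ry":0,"rz":-0.8,"gripper":0},{"dx":0,"dy":0,"dz":0,"rx":0,"ry":0,"rz":-0.8,"gripper":0},{"dx":0,"dy":0,"dz":0,"rx":0,"ry":0,"rz":-0.8,"gripper":0},{"dx":0,"dy":0,"dz":0,"rx":0,"ry":0,"rz":-0.8,"gripper":0},{"dx":0,"dy":0,"dz":0,"rx":0,"ry":0,"rz":-0.8,"gripper":0},{"dx":0,"dy":0,"dz":0,"rx":0,"ry":0,"rz":-0.8,"gripper":0},{"dx":0,"dy":0,"dz":0,"rx":0,"ry":0,"rz":-0.8,"gripper":0},{"dx":0,"dy":0,"dz":0,"rx":0,"ry":0,"rz":-0.8,"gripper":0},{"dx":0,"dy":0,"dz":0,"rx":0,"ry":0,"rz":-0.8,"gripper":0},{"dx":0,"dy":0,"dz":0,"rx":0,"ry":0,"rz":-0.8,"gripper":0},{"dx":0,"dy":0,"dz":0,"rx":0,"ry":0,"rz":-0.8,"gripper":0},{"dx":0,"dy":0,"dz":0,"rx":0,"ry":0,"rz":-0.8,"gripper":0},{"dx":0,"dy":0,"dz":0,"rx":0,"ry":0,"rz":-0.8,"gripper":0},{"dx":0,"dy":0,"dz":0,"rx":0,"ry":0,"rz":-0.8,"gripper":0},{"dx":0,"dy":0,"dz":0,"rx":0,"ry":0,"rz":-0.8,"gripper":0},{"dx":0,"dy":0,"dz":0,"rx":0,"ry":0,"rz":-0.8,"gripper":0},{"dx":0,"dy":0,"dz":0,"rx":0,"ry":0,"rz":-0.8,"gripper":0}]}}

```text
t: 6.9
tool_pos: [0.4739, 0.0343, 0.1053]
tcp_rot: [[0.622, 0.783, -0.001], [0.783, -0.622, -0.0], [-0.001, -0.001, -1.0]]
wrist_force: [-3.9, -1.0, -1.7]
grip_width: 0.101
grip_force: 61.3
```

```bash
python3 - <<'E'
from rig import sense
s=sense();print({k:s[k] for k in("tool_pos","wrist_force","torque","grip_force","grip_width")})
E
```

```text
{'tool_pos': array([0.47390282, 0.0342813 , 0.1053025 ]), 'wrist_force': array([-3.94272462, -1.04690448, -1.65064744]), 'torque': array([-0.01502836,  0.67381188,  0.08097676]), 'grip_force': 61.33734405040741, 'grip_width': 0.10090335515575556}
```

{"api": "jog_arm", "payload": {"deltas": [{"dx":0,"dy":0,"dz":0,"rx":0,"ry":0,"rz":-0.5,"gripper":0},{"dx":0,"dy":0,"dz":0,"rx":0,"ry":0,"rz":-0.5,"gripper":0},{"dx":0,"dy":0,"dz":0,"rx":0,"ry":0,"rz":-0.5,"gripper":0},{"dx":0,"dy":0,"dz":0,"rx":0,"ry":0,"rz":-0.5,"gripper":0},{"dx":0,"dy":0,"dz":0,"rx":0,"ry":0,"rz":-0.5,"gripper":0},{"dx":0,"dy":0,"dz":0,"rx":0,"ry":0,"rz":-0.5,"gripper":0},{"dx":0,"dy":0,"dz":0,"rx":0,"ry":0,"rz":-0.5,"gripper":0},{"dx":0,"dy":0,"dz":0,"rx":0,"ry":0,"rz":0,"gripper":0}]}}

```text
t: 7.7
tool_pos: [0.4739, 0.0343, 0.1053]
tcp_rot: [[0.852, 0.524, -0.001], [0.524, -0.852, -0.0], [-0.001, -0.001, -1.0]]
wrist_force: [-4.9, -0.9, 0.8]
grip_width: 0.107
grip_force: 61.5
```

```bash
python3 - <<'E'
from rig import sense
s=sense();print({k:s[k] for k in("tool_pos","wrist_force","torque","grip_force","grip_width")})
E
```

```text
{'tool_pos': array([0.47389821, 0.03434234, 0.10527501]), 'wrist_force': array([-4.93194341, -0.86631175,  0.77738757]), 'torque': array([0.02286872, 0.83341219, 0.00257948]), 'grip_force': 61.468952894210815, 'grip_width': 0.10689836953967927}
```

{"api": "jog_arm", "payload": {"deltas": [{"dx":0,"dy":0,"dz":0,"rx":0,"ry":0,"rz":-0.4,"gripper":0},{"dx":0,"dy":0,"dz":0,"rx":0,"ry":0,"rz":-0.4,"gripper":0},{"dx":0,"dy":0,"dz":0,"rx":0,"ry":0,"rz":-0.4,"gripper":0},{"dx":0,"dy":0,"dz":0,"rx":0,"ry":0,"rz":-0.4,"gripper":0},{"dx":0,"dy":0,"dz":0,"rx":0,"ry":0,"rz":-0.4,"gripper":0}]}}

```text
t: 8.2
tool_pos: [0.4739, 0.0343, 0.1053]
tcp_rot: [[0.938, 0.346, -0.001], [0.346, -0.938, -0.0], [-0.001, 0.0, -1.0]]
wrist_force: [-5.1, 0.3, 0.3]
grip_width: 0.104
grip_force: 63.7
```

```bash
python3 - <<'E'
from rig import sense
s=sense();print({k:s[k] for k in("tcp_rot","wrist_force","torque","grip_force","grip_width")})
E
```

```text
{'tcp_rot': array([[ 9.38302771e-01,  3.45812277e-01, -1.33424537e-03],
       [ 3.45811918e-01, -9.38303719e-01, -4.97995957e-04],
       [-1.42414050e-03,  5.87303722e-06, -9.99998986e-01]]), 'wrist_force': array([-5.11805982,  0.3214486 ,  0.26023378]), 'torque': array([0.15885094, 0.7815192 , 0.90988574]), 'grip_force': 63.695443868637085, 'grip_width': 0.10352173400206868}
```

{"api": "jog_arm", "payload": {"deltas": [{"dx":0,"dy":0,"dz":0,"rx":0,"ry":0,"rz":-0.3,"gripper":0},{"dx":0,"dy":0,"dz":0,"rx":0,"ry":0,"rz":-0.3,"gripper":0},{"dx":0,"dy":0,"dz":0,"rx":0,"ry":0,"rz":-0.3,"gripper":0}]}}

```text
t: 8.5
tool_pos: [0.474, 0.0343, 0.1054]
tcp_rot: [[0.964, 0.264, -0.001], [0.264, -0.964, -0.001], [-0.002, 0.001, -1.0]]
wrist_force: [-5.8, -0.4, 2.4]
grip_width: 0.104
grip_force: 95.2
```

```bash
python3 - <<'E'
from rig import sense
s=sense();print({k:s[k] for k in("tcp_rot","wrist_force","torque","grip_force","grip_width")})
E
```

```text
{'tcp_rot': array([[ 0.96447412,  0.26417466, -0.00119026],
       [ 0.26417285, -0.96447421, -0.00148433],
       [-0.0015401 ,  0.00111716, -0.99999819]]), 'wrist_force': array([-5.82925499, -0.36703237,  2.44952222]), 'torque': array([0.1888826 , 0.86290927, 2.07263557]), 'grip_force': 95.17047001048923, 'grip_width': 0.10424348881682752}
```

The moment climbed to 2 N m, so the key is against its stop. I'll release it, rise and go over the flask.

{"api": "jog_arm", "payload": {"deltas": [{"dx":0,"dy":0,"dz":0,"rx":0,"ry":0,"rz":0,"gripper":0},{"dx":0,"dy":0,"dz":0,"rx":0,"ry":0,"rz":0,"gripper":0},{"dx":0,"dy":0,"dz":0,"rx":0,"ry":0,"rz":0,"gripper":70},{"dx":0,"dy":0,"dz":0,"rx":0,"ry":0,"rz":0,"gripper":70},{"dx":0,"dy":0,"dz":0,"rx":0,"ry":0,"rz":0,"gripper":70},{"dx":0,"dy":0,"dz":0,"rx":0,"ry":0,"rz":0,"gripper":70},{"dx":0,"dy":0,"dz":0.1,"rx":0,"ry":0,"rz":0,"gripper":70},{"dx":0,"dy":0,"dz":0.16,"rx":0,"ry":0,"rz":0,"gripper":70},{"dx":0,"dy":0,"dz":0.16,"rx":0,"ry":0,"rz":0,"gripper":70},{"dx":0,"dy":0,"dz":0.16,"rx":0,"ry":0,"rz":0,"gripper":70}]}}

```text
t: 9.5
tool_pos: [0.4744, 0.0344, 0.2515]
tcp_rot: [[0.966, 0.259, 0.0], [0.259, -0.966, 0.0], [0.0, -0.0, -1.0]]
wrist_force: [0.9, -0.7, -0.9]
grip_width: 0.82
grip_force: 0.0
```

{"api": "jog_arm", "payload": {"deltas": [{"dx":0.053,"dy":-0.053,"dz":0,"rx":0,"ry":0,"rz":0,"gripper":70},{"dx":0.053,"dy":-0.1,"dz":0,"rx":0,"ry":0,"rz":0,"gripper":70},{"dx":0.053,"dy":-0.12,"dz":0,"rx":0,"ry":0,"rz":0,"gripper":70},{"dx":0.053,"dy":-0.12,"dz":0,"rx":0,"ry":0,"rz":0,"gripper":70},{"dx":0.053,"dy":-0.12,"dz":0,"rx":0,"ry":0,"rz":0,"gripper":70},{"dx":0.053,"dy":-0.12,"dz":0,"rx":0,"ry":0,"rz":0,"gripper":70},{"dx":0.053,"dy":-0.12,"dz":0,"rx":0,"ry":0,"rz":0,"gripper":70},{"dx":0.053,"dy":-0.12,"dz":0,"rx":0,"ry":0,"rz":0,"gripper":70},{"dx":0.053,"dy":-0.12,"dz":0,"rx":0,"ry":0,"rz":0,"gripper":70},{"dx":0.053,"dy":-0.067,"dz":0,"rx":0,"ry":0,"rz":0,"gripper":70},{"dx":0,"dy":0,"dz":0,"rx":0,"ry":0,"rz":0,"gripper":70},{"dx":0,"dy":0,"dz":0,"rx":0,"ry":0,"rz":0,"gripper":70}]}}

```text
t: 10.7
tool_pos: [0.6067, -0.2308, 0.2489]
tcp_rot: [[0.966, 0.258, -0.001], [0.258, -0.966, 0.001], [-0.001, -0.001, -1.0]]
wrist_force: [-0.1, 0.2, -0.5]
grip_width: 0.82
grip_force: 0.0
```

```bash
python3 - <<'E'
from rig import sense, optics
import cv2, numpy as np
t=optics.camera("top")["image"][175:295,250:350,::-1]; s=optics.camera("scene")["image"][100:220,195:295,::-1]
cv2.imwrite("pics/f1.png",cv2.convertScaleAbs(np.hstack([cv2.resize(a,(400,480),interpolation=cv2.INTER_CUBIC) for a in(t,s)]),alpha=1.6)); s=sense(); print(s["tool_pos"],s["wrist_force"])
E
```

```text
[ 0.6064499  -0.22975747  0.24943837] [ 0.29432796  0.32167912 -0.16831087]
```

View pics/f1.png

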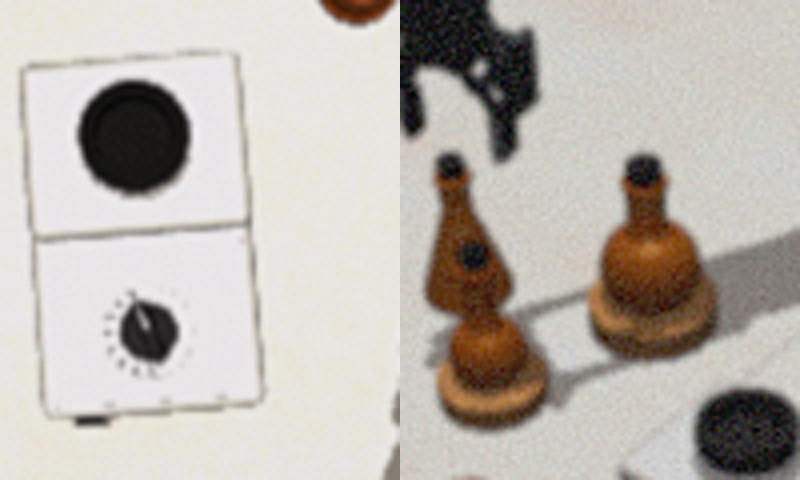

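The white line now points up-left, ending at about (135,302), roughly 160° from where it started, so the timer is wound. The gripper is over the flask. Descending to the neck.

{"api": "jog_arm", "payload": {"deltas": [{"dx":0,"dy":0,"dz":-0.1,"rx":0,"ry":0,"rz":0,"gripper":70},{"dx":0,"dy":0,"dz":-0.1,"rx":0,"ry":0,"rz":0,"gripper":70},{"dx":0,"dy":0,"dz":-0.1,"rx":0,"ry":0,"rz":0,"gripper":70},{"dx":0,"dy":0,"dz":-0.1,"rx":0,"ry":0,"rz":0,"gripper":70},{"dx":0,"dy":0,"dz":-0.1,"rx":0,"ry":0,"rz":0,"gripper":70},{"dx":0,"dy":0,"dz":-0.08,"rx":0,"ry":0,"rz":0,"gripper":70},{"dx":0,"dy":0,"dz":0,"rx":0,"ry":0,"rz":0,"gripper":70}]}}

```text
t: 11.5
tool_pos: [0.6039, -0.2282, 0.1014]
tcp_rot: [[0.966, 0.26, -0.007], [0.26, -0.966, 0.003], [-0.006, -0.005, -1.0]]
wrist_force: [-0.5, 0.1, -0.8]
grip_width: 0.818
grip_force: 0.0
```

{"api": "jog_arm", "payload": {"deltas": [{"dx":0,"dy":0,"dz":0,"rx":0,"ry":0,"rz":0,"gripper":40},{"dx":0,"dy":0,"dz":0,"rx":0,"ry":0,"rz":0,"gripper":34},{"dx":0,"dy":0,"dz":0,"rx":0,"ry":0,"rz":0,"gripper":30},{"dx":0,"dy":0,"dz":0,"rx":0,"ry":0,"rz":0,"gripper":26},{"dx":0,"dy":0,"dz":0,"rx":0,"ry":0,"rz":0,"gripper":22},{"dx":0,"dy":0,"dz":0,"rx":0,"ry":0,"rz":0,"gripper":10},{"dx":0,"dy":0,"dz":0,"rx":0,"ry":0,"rz":0,"gripper":10},{"dx":0,"dy":0,"dz":0,"rx":0,"ry":0,"rz":0,"gripper":10}]}}

```text
t: 12.3
tool_pos: [0.6082, -0.2312, 0.1066]
tcp_rot: [[0.966, 0.259, 0.003], [0.259, -0.966, -0.001], [0.002, 0.002, -1.0]]
wrist_force: [0.1, -0.4, 5.2]
grip_width: 0.312
grip_force: 56.6
```

{"api": "jog_arm", "payload": {"deltas": [{"dx":0,"dy":0,"dz":0.02,"rx":0,"ry":0,"rz":0,"gripper":10},{"dx":0,"dy":0,"dz":0.04,"rx":0,"ry":0,"rz":0,"gripper":10},{"dx":0,"dy":0,"dz":0.08,"rx":0,"ry":0,"rz":0,"gripper":10},{"dx":0,"dy":0,"dz":0.12,"rx":0,"ry":0,"rz":0,"gripper":10},{"dx":0,"dy":0,"dz":0.12,"rx":0,"ry":0,"rz":0,"gripper":10},{"dx":0,"dy":0,"dz":0.12,"rx":0,"ry":0,"rz":0,"gripper":10},{"dx":0,"dy":0,"dz":0.06,"rx":0,"ry":0,"rz":0,"gripper":10},{"dx":0,"dy":0,"dz":0,"rx":0,"ry":0,"rz":0,"gripper":10},{"dx":0,"dy":0,"dz":0,"rx":0,"ry":0,"rz":0,"gripper":10},{"dx":0,"dy":0,"dz":0,"rx":0,"ry":0,"rz":0,"gripper":10},{"dx":0,"dy":0,"dz":0,"rx":0,"ry":0,"rz":0,"gripper":10},{"dx":0,"dy":0,"dz":0,"rx":0,"ry":0,"rz":0,"gripper":10}]}}

```text
t: 13.5
tool_pos: [0.6063, -0.2302, 0.2432]
tcp_rot: [[0.966, 0.259, -0.003], [0.259, -0.966, 0.001], [-0.002, -0.002, -1.0]]
wrist_force: [-0.4, 0.6, -3.1]
grip_width: 0.312
grip_force: 58.0
```

```bash
python3 - <<'E'
from rig import sense, optics
import cv2, numpy as np
ims={n:optics.camera(n)["image"][:,:,::-1] for n in("top","scene")}
a=cv2.resize(ims["top"][175:235,350:450],(600,360),interpolation=cv2.INTER_CUBIC)[:, :400]; a=cv2.copyMakeBorder(a,0,240,0,0,cv2.BORDER_CONSTANT)
b=cv2.resize(ims["scene"][80:230,180:280],(400,600),interpolation=cv2.INTER_CUBIC)
cv2.imwrite("pics/f2.png",cv2.convertScaleAbs(np.hstack([a,b]),alpha=1.6)); s=sense(); print(s["tool_pos"],s["wrist_force"],s["grip_width"])
from h import *
for d in(0,-.058,-.09): print(d,proj("scene",s["tool_pos"]+[0,0,d]))
E
```

```text
[ 0.60669299 -0.23042836  0.24404287] [-0.3362729   0.05279038 -2.98190466] 0.30880850818259514
0 [209.31628027 133.83465688]
-0.058 [211.86563786 150.62896823]
-0.09 [213.20747216 159.46852183]
```

View pics/f2.png

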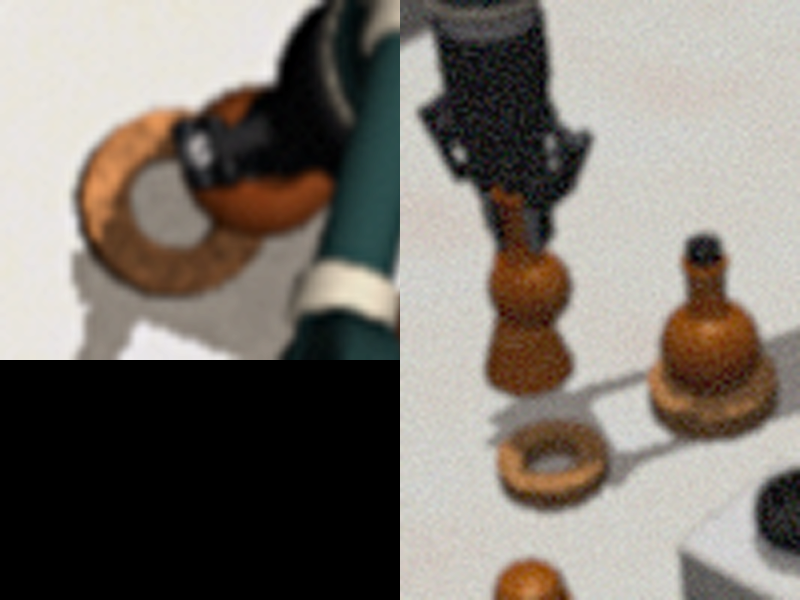

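The flask hangs upright in the grip (sphere at about (531,287) in the right crop) and the cork ring stayed put. I'll carry it over the cradle.

{"api": "jog_arm", "payload": {"deltas": [{"dx":-0.0019,"dy":0.04,"dz":0,"rx":0,"ry":0,"rz":0,"gripper":10},{"dx":-0.0019,"dy":0.08,"dz":0,"rx":0,"ry":0,"rz":0,"gripper":10},{"dx":-0.0019,"dy":0.12,"dz":0,"rx":0,"ry":0,"rz":0,"gripper":10},{"dx":-0.0019,"dy":0.14,"dz":0,"rx":0,"ry":0,"rz":0,"gripper":10},{"dx":-0.0019,"dy":0.14,"dz":0,"rx":0,"ry":0,"rz":0,"gripper":10},{"dx":-0.0019,"dy":0.14,"dz":0,"rx":0,"ry":0,"rz":0,"gripper":10},{"dx":-0.0019,"dy":0.14,"dz":0,"rx":0,"ry":0,"rz":0,"gripper":10},{"dx":-0.0019,"dy":0.12,"dz":0,"rx":0,"ry":0,"rz":0,"gripper":10},{"dx":-0.0019,"dy":0.1,"dz":0,"rx":0,"ry":0,"rz":0,"gripper":10},{"dx":-0.0019,"dy":0.062,"dz":0,"rx":0,"ry":0,"rz":0,"gripper":10},{"dx":0,"dy":0,"dz":0,"rx":0,"ry":0,"rz":0,"gripper":10},{"dx":0,"dy":0,"dz":0,"rx":0,"ry":0,"rz":0,"gripper":10},{"dx":0,"dy":0,"dz":0,"rx":0,"ry":0,"rz":0,"gripper":10},{"dx":0,"dy":0,"dz":0,"rx":0,"ry":0,"rz":0,"gripper":10}]}}

```text
t: 15.0
tool_pos: [0.6023, 0.0389, 0.245]
tcp_rot: [[0.966, 0.257, -0.0], [0.257, -0.966, -0.0], [-0.0, 0.0, -1.0]]
wrist_force: [0.8, -0.2, -3.4]
grip_width: 0.305
grip_force: 58.3
```

```bash
python3 - <<'E'
from rig import sense, optics
import cv2, numpy as np
im=optics.camera("scene")["image"][80:230,220:345,::-1]
cv2.imwrite("pics/f3.png",cv2.convertScaleAbs(cv2.resize(im,(500,600),interpolation=cv2.INTER_CUBIC),alpha=1.6)); s=sense(); print(s["tool_pos"],s["wrist_force"],s["grip_width"])
from h import *
for p in(s["tool_pos"]-[0,0,.058],np.array([.602,.0402,.13])): print((proj("scene",p)-[220,80])*4)
E
```

```text
[0.60230028 0.03887245 0.24491275] [ 0.5262916  -0.89878362 -1.83220272] 0.30897498398718626
[241.6969399  430.34291697]
[245.15893082 495.385612  ]
```

View pics/f3.png

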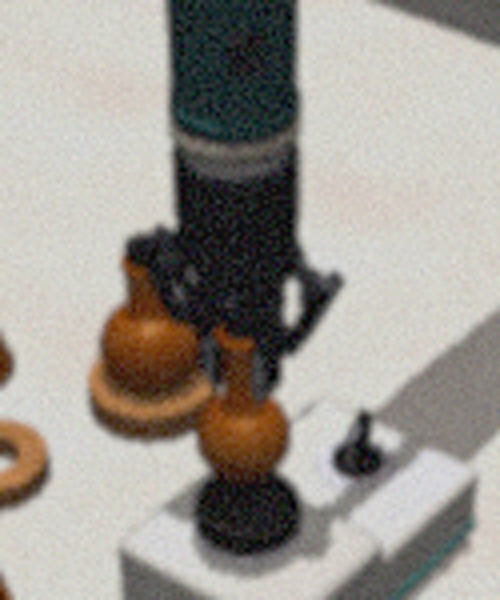

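Sphere (243,437) is in line with the cradle's centre (u≈246) as predicted. Lowering with a 1.3 mm y correction.

{"api": "jog_arm", "payload": {"deltas": [{"dx":0,"dy":0.005,"dz":-0.02,"rx":0,"ry":0,"rz":0,"gripper":10},{"dx":0,"dy":0,"dz":-0.03,"rx":0,"ry":0,"rz":0,"gripper":10},{"dx":0,"dy":0,"dz":-0.03,"rx":0,"ry":0,"rz":0,"gripper":10},{"dx":0,"dy":0,"dz":-0.02,"rx":0,"ry":0,"rz":0,"gripper":10},{"dx":0,"dy":0,"dz":-0.01,"rx":0,"ry":0,"rz":0,"gripper":10},{"dx":0,"dy":0,"dz":-0.006,"rx":0,"ry":0,"rz":0,"gripper":10},{"dx":0,"dy":0,"dz":-0.006,"rx":0,"ry":0,"rz":0,"gripper":10},{"dx":0,"dy":0,"dz":-0.006,"rx":0,"ry":0,"rz":0,"gripper":10},{"dx":0,"dy":0,"dz":0,"rx":0,"ry":0,"rz":0,"gripper":10},{"dx":0,"dy":0,"dz":0,"rx":0,"ry":0,"rz":0,"gripper":10}]}}

```text
t: 16.05
tool_pos: [0.6024, 0.0412, 0.2132]
tcp_rot: [[0.966, 0.259, 0.0], [0.259, -0.966, -0.0], [0.0, 0.0, -1.0]]
wrist_force: [-0.2, 0.3, -2.1]
grip_width: 0.308
grip_force: 58.3
```

{"api": "jog_arm", "payload": {"deltas": [{"dx":0,"dy":0,"dz":-0.004,"rx":0,"ry":0,"rz":0,"gripper":10},{"dx":0,"dy":0,"dz":-0.004,"rx":0,"ry":0,"rz":0,"gripper":10},{"dx":0,"dy":0,"dz":-0.004,"rx":0,"ry":0,"rz":0,"gripper":10},{"dx":0,"dy":0,"dz":-0.004,"rx":0,"ry":0,"rz":0,"gripper":10},{"dx":0,"dy":0,"dz":-0.004,"rx":0,"ry":0,"rz":0,"gripper":10},{"dx":0,"dy":0,"dz":0,"rx":0,"ry":0,"rz":0,"gripper":10},{"dx":0,"dy":0,"dz":0,"rx":0,"ry":0,"rz":0,"gripper":10}]}}

```text
t: 16.75
tool_pos: [0.6028, 0.0413, 0.2086]
tcp_rot: [[0.966, 0.259, 0.001], [0.259, -0.966, 0.0], [0.001, 0.0, -1.0]]
wrist_force: [-0.0, 0.6, 1.8]
grip_width: 0.312
grip_force: 57.9
```

{"api": "jog_arm", "payload": {"deltas": [{"dx":0,"dy":0,"dz":-0.004,"rx":0,"ry":0,"rz":0,"gripper":10},{"dx":0,"dy":0,"dz":-0.004,"rx":0,"ry":0,"rz":0,"gripper":10},{"dx":0,"dy":0,"dz":-0.004,"rx":0,"ry":0,"rz":0,"gripper":10},{"dx":0,"dy":0,"dz":-0.004,"rx":0,"ry":0,"rz":0,"gripper":10},{"dx":0,"dy":0,"dz":0,"rx":0,"ry":0,"rz":0,"gripper":10},{"dx":0,"dy":0,"dz":0,"rx":0,"ry":0,"rz":0,"gripper":10},{"dx":0,"dy":0,"dz":0,"rx":0,"ry":0,"rz":0,"gripper":10}]}}

```text
t: 17.45
tool_pos: [0.6029, 0.0413, 0.2048]
tcp_rot: [[0.966, 0.259, 0.002], [0.259, -0.966, 0.0], [0.002, 0.0, -1.0]]
wrist_force: [0.4, 0.6, 5.8]
grip_width: 0.309
grip_force: 57.4
```

```bash
python3 - <<'E'
from rig import sense
s=sense();print({k:s[k] for k in("tool_pos","wrist_force","torque")})
E
```

```text
{'tool_pos': array([0.60291562, 0.04128362, 0.20481471]), 'wrist_force': array([0.37569692, 0.60083797, 5.75031593]), 'torque': array([ 0.08059328, -0.06536192,  0.0190775 ])}
```

Push is about 7.6 N with negligible side force, so it's centred. 5 mm more.

{"api": "jog_arm", "payload": {"deltas": [{"dx":0,"dy":0,"dz":-0.004,"rx":0,"ry":0,"rz":0,"gripper":10},{"dx":0,"dy":0,"dz":-0.004,"rx":0,"ry":0,"rz":0,"gripper":10},{"dx":0,"dy":0,"dz":-0.004,"rx":0,"ry":0,"rz":0,"gripper":10},{"dx":0,"dy":0,"dz":-0.004,"rx":0,"ry":0,"rz":0,"gripper":10},{"dx":0,"dy":0,"dz":-0.004,"rx":0,"ry":0,"rz":0,"gripper":10},{"dx":0,"dy":0,"dz":0,"rx":0,"ry":0,"rz":0,"gripper":10},{"dx":0,"dy":0,"dz":0,"rx":0,"ry":0,"rz":0,"gripper":10},{"dx":0,"dy":0,"dz":0,"rx":0,"ry":0,"rz":0,"gripper":10},{"dx":0,"dy":0,"dz":0,"rx":0,"ry":0,"rz":0,"gripper":10}]}}

```text
t: 18.35
tool_pos: [0.6035, 0.0414, 0.2009]
tcp_rot: [[0.966, 0.259, 0.003], [0.259, -0.966, 0.0], [0.003, 0.001, -1.0]]
wrist_force: [1.0, 1.6, 8.8]
grip_width: 0.305
grip_force: 57.0
```

```bash
python3 - <<'E'
from rig import sense, optics
import cv2
im=optics.camera("scene")["image"][80:230,220:345,::-1]
cv2.imwrite("pics/f4.png",cv2.convertScaleAbs(cv2.resize(im,(500,600),interpolation=cv2.INTER_CUBIC),alpha=1.6))
s=sense();print({k:s[k] for k in("tool_pos","wrist_force","torque")})
E
```

```text
{'tool_pos': array([0.60350258, 0.04138216, 0.20092929]), 'wrist_force': array([0.16540215, 1.02973328, 9.26400506]), 'torque': array([0.178202  , 0.04215385, 0.00927338])}
```

View pics/f4.png

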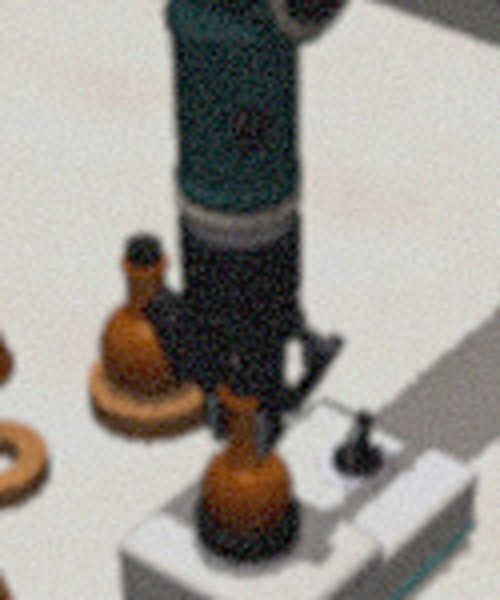

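The flask is upright and seated centrally in the cradle at about (246,500), and the push is about 11 N, so roughly 7 mm down. A further 1.5 mm gives margin.

{"api": "jog_arm", "payload": {"deltas": [{"dx":0,"dy":0,"dz":-0.004,"rx":0,"ry":0,"rz":0,"gripper":10},{"dx":0,"dy":0,"dz":-0.003,"rx":0,"ry":0,"rz":0,"gripper":10},{"dx":0,"dy":0,"dz":0,"rx":0,"ry":0,"rz":0,"gripper":10},{"dx":0,"dy":0,"dz":0,"rx":0,"ry":0,"rz":0,"gripper":10},{"dx":0,"dy":0,"dz":0,"rx":0,"ry":0,"rz":0,"gripper":10},{"dx":0,"dy":0,"dz":0,"rx":0,"ry":0,"rz":0,"gripper":10}]}}

```text
t: 19.0
tool_pos: [0.6037, 0.0414, 0.1996]
tcp_rot: [[0.966, 0.259, 0.004], [0.259, -0.966, 0.0], [0.004, 0.001, -1.0]]
wrist_force: [0.2, 1.8, 10.2]
grip_width: 0.309
grip_force: 56.9
```

```bash
python3 -c "
from rig import ticket
print(ticket.close_job())"
```

```text
the job is handed in; nothing more can be done
None
```

The job is handed in, though no verdict came back: the timer key is wound to its stop, and the small flask is gripped by its neck, upright in the cradle and holding it about 8 mm down (estimated from a push of about 12 N).

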